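# Stand the fallen course beacon up again

## Robot

A 6-joint arm with a two-finger parallel gripper is mounted at the origin on the work surface. World frame = base frame: x ahead of the robot, y to its left, z up, the work surface at z = 0. Lengths are in m, angles in rad, forces in N, time in s.
With the tool pointing down it reaches from about 0.3 to 0.875 m from the base axis. Payload 6.4 kg.
Tool frame: the origin (TCP) lies midway between the tips of the shut fingers; the grasp point (between the pads) lies 19 mm behind it; x points along the fingers, y is the direction in which the jaws open and shut, and the axes are right-handed (so a half turn about x gives the same grasp; the last joint's range is limited). The gripper opens to 85 mm and grips with 20 to 120 N. Pads are 22 mm wide; open, the fingers measure 114 mm over their backs; the gripper's body (76 mm by 85 mm) begins 54 mm behind the grasp point. The pads swing forward as they close: fully open they stand 13 mm farther back than shut.
Start: joints at [-1.52, 0.181, 1.607, -0, 1.354, -0.206], TCP at [0.146, -0.556, 0.231] pointing down, gripper open.
Joint ranges: [-2.99, 2.99], [-0.89, 2.07], [0.3, 2.58], [-1.14, 4.28], [0, 2.63], [-3.12, 3.12]. Speed limits (rad/s): [2.57, 2.57, 3.01, 3.14, 3.14, 3.14].

## Interface

Orientations are given as a unit quaternion [w, x, y, z].
In Python, from bench import ctrl gives the robot as it stands.
- The arm moves only by the tool step_arm, never from a script. Its argument "motion" is a list of rows, each a list of 7 numbers: the shift along the tool's x, y, z in mm, then the turn, a rotation vector about the tool's x, y, z in degrees, then the closure in counts, from 0 (fully open) to 255 (shut). In form: [[tx, ty, tz, rx, ry, rz, hand], ...]. A call has 1 to 10 rows; each row is the pose to reach, as a shift and turn from the pose commanded when the call began, along the tool's axes at that moment; what a row does not reach only later rows make up. A row lasts 1/8 s, in which the tool goes at most 62.5 mm and 10.7 degrees, less where a joint would pass 70% of its speed; a pose out of reach is approached as far as the arm can. A call with a gripper value outside its range is refused whole. The fingers move at their own pace and stop on an object; the grip force is fixed at half the most. Time passes only in rows, so rows that repeat a pose let the fingers close. It gives the time, the measured TCP pose, the force and the opening at its end, in the units of the state.
- ctrl.get_obs(): the state, without advancing time (a new reading comes with each control period).
- ctrl.camera(name): name is "scene" or "side" or "wrist"; returns (picture, depth): 400x640x3 uint8, red, green, blue; 400x640 float32, m along the optical axis (not along the pixel's ray), 0 where there is no reading.
- ctrl.camera_info(name): a dict with "fx", "fy", "cx", "cy" (pixels), "T" (4x4, takes a point from camera to world coordinates); the wrist camera has in their place "hand_eye" (4x4, takes a point from camera to tool coordinates, whose origin is the TCP and whose axes are the tool frame's). Camera axes: x right, y down, z forward; pixel columns grow to the right and rows downward; lengths in m; the calibration is good to about 2 mm. A picture is of the moment at which its call begins: read the wrist's pose just before it. camera_info takes no time and is no camera call.
- ctrl.hand_in(): hands the job in, once; it reports no verdict.
The state is a dict: "time_s": time; "q": joint angles; "dq": joint speeds; "joint_efforts": joint torques, N m; "eef_pos": TCP position; "eef_rot": TCP orientation; "wrist_force": force on the tool from outside, world axes, zero at the start; "torque": the same for the moment, N m; "opening": opening from 0.0 (shut) to 1.0 (fully open).
Only numpy, scipy, OpenCV 4.12 (cv2) and the standard library are available. Lean on these libraries where they do the work, as an engineer would, in place of code of your own. Each camera call takes 0.05 s, during which the arm holds its last target. There are 200 camera calls.

## Task

In the robotics class, the beacon post with the yellow drum has been knocked over at the edge of its round green mark. Lift its bare end and tip the post up, with its dark foot staying down on the desk as the pivot, until it stands upright on its foot on the green mark, then let go of it. Leave the fallen post with the blue drum and the small wheeled robot as they are.

Things in the scene. Friction and masses are not known exactly. Their poses are not given: they have to be found in the camera images.
- yellow_post: Beacon to raise, 180 mm, 0.3 kg. Steel foot plate 60 x 60 x 10; 24 mm square tube from foot to bare end; yellow drum dia 60 at 75-105 mm from the foot's underside; hold the bare tube about 150 mm from it. Origin: centre of foot's underside; x runs from foot to bare end. Lies level (z up, axis 30 mm above desk, bare end in the air) on a foot edge and the drum. Standing: x up, origin on desk.
- mark: Flat round green mark, fixed on the desk, 120 mm diameter. Origin: its centre, at desk height. The yellow post lies with its foot over the mark: pivoted up on the foot's lower edge, the foot's centre comes down 30 mm behind (-x of the lying post) where it was, within 15 mm of the mark's centre. Within 30 degrees of upright the post rocks onto its foot by itself.
- blue_post: Bystander: a post of the same shape and size with a blue drum, lying on the desk to one side. Origin and axes as for the yellow post.
- course_robot: Bystander: small two-wheeled robot, about 120 x 110 mm and 72 mm high, black with a green circuit board on top, on the other side. The origin is under its middle at desk height, z up.

How it is judged:
By the outcome, as a careful person would: the job done as asked, in the order asked, and still so for the second after the job is handed in, with the robot touching nothing.
It also fails if it takes over 35 s, if anything falls off the work surface, if the arm or the gripper's body presses on something with over 40 N, if the wrist force passes 120 N, or if a joint passes its speed limit or range.

## Working session

There is one attempt and no reset: what is moved stays moved. The work goes in short steps, Python scripts to look and compute and a tool call to move; the robot and the scene stay as the last step left them, time stands still between calls to the robot, and variables do not carry over. Pictures are saved under pics/ and viewed, about 8 in all and at most 12, crops included, and the job is handed in when it is done.

Besides the shell and the picture viewer there is one more tool, called after "Request:" as name(argument=value, ...) on one line, values as JSON. step_arm: Moves the arm, as the interface text tells. Its arguments: {"type":"object","properties":{"motion":{"type":"array","items":{"type":"array","items":{"type":"number"}}}},"required":["motion"]}

```bash
mkdir -p pics; ls; cat > h.py <<'E'
import numpy as np, cv2
from bench import ctrl
def cloud(name):
    o=ctrl.get_obs(); im,d=ctrl.camera(name); i=ctrl.camera_info(name)
    v,u=np.mgrid[:400,:640]
    P=np.stack([(u-i['cx'])/i['fx']*d,(v-i['cy'])/i['fy']*d,d],-1)
    if 'T' in i: T=np.array(i['T'])
    else:
        from scipy.spatial.transform import Rotation as R
        q=o['eef_rot'];W=np.eye(4);W[:3,:3]=R.from_quat([q[1],q[2],q[3],q[0]]).as_matrix();W[:3,3]=o['eef_pos'];T=W@np.array(i['hand_eye'])
    return im,d,P@T[:3,:3].T+T[:3,3],T
E
python3 - <<'E'
from h import *
ims=[]
for n in('scene','side'):
    im,d,P,T=cloud(n); ims.append(im); np.savez(n+'.npz',im=im,d=d,P=P); print(n,T.round(3).tolist())
    hsv=cv2.cvtColor(im,cv2.COLOR_RGB2HSV)
    for c,lo,hi in(('yellow',(20,120,80),(35,255,255)),('green',(40,80,40),(85,255,255)),('blue',(95,120,50),(130,255,255))):
        m=(cv2.inRange(hsv,lo,hi)>0)&(d>0); k,l,s,c2=cv2.connectedComponentsWithStats(m.astype(np.uint8))
        for j in range(1,k):
            if s[j,4]>60: p=P[l==j]; print(c,s[j].tolist(),np.median(p,0).round(3),p.min(0).round(3),p.max(0).round(3))
cv2.imwrite('pics/a.png',cv2.resize(cv2.cvtColor(np.vstack(ims),cv2.COLOR_RGB2BGR),None,fx=.75,fy=.75))
o=ctrl.get_obs();print(o)
E
```

```text
pics
scene [[-0.774, 0.477, -0.416, 1.109], [0.633, 0.602, -0.488, 0.73], [0.018, -0.641, -0.767, 1.238], [0.0, 0.0, 0.0, 1.0]]
yellow [280, 192, 22, 16, 177] [ 0.54  -0.04   0.056] [ 0.505 -0.099 -0.001] [ 0.563 -0.021  0.066]
green [259, 169, 35, 26, 438] [ 0.513 -0.173  0.002] [ 0.446 -0.214 -0.006] [ 0.56  -0.104  0.066]
green [400, 251, 42, 35, 682] [0.413 0.366 0.062] [0.348 0.325 0.034] [0.461 0.411 0.072]
blue [226, 125, 14, 15, 125] [ 0.512 -0.38   0.054] [ 0.495 -0.408  0.031] [ 0.526 -0.364  0.066]
side [[-0.966, -0.184, 0.183, 0.273], [-0.259, 0.639, -0.724, 0.775], [0.016, -0.747, -0.665, 0.762], [0.0, 0.0, 0.0, 1.0]]
yellow [289, 174, 23, 23, 207] [ 0.521 -0.033  0.053] [ 0.502 -0.124  0.   ] [ 0.571 -0.01   0.065]
green [311, 160, 27, 23, 306] [ 0.476 -0.158  0.003] [ 0.442 -0.219 -0.001] [ 0.53  -0.099  0.062]
green [276, 289, 50, 35, 1229] [0.406 0.367 0.063] [0.349 0.32  0.034] [0.46  0.409 0.071]
blue [329, 117, 12, 16, 121] [ 0.506 -0.375  0.05 ] [ 0.492 -0.417  0.018] [ 0.524 -0.362  0.065]
blue [314, 310, 8, 9, 66] [0.366 0.379 0.071] [0.359 0.366 0.061] [0.374 0.387 0.074]
{'time_s': 0.1, 'q': array([-1.52029586e+00,  1.81507660e-01,  1.60792064e+00,  1.04793250e-05,
        1.35383393e+00, -2.06335415e-01]), 'dq': array([-0.00206347, -0.00107109, -0.00170155,  0.00088052,  0.00049339,
       -0.00030705]), 'joint_efforts': array([ 9.08210695e-04, -4.45876729e+01, -3.52237880e+01, -2.89740183e-04,
        4.07515254e-03,  1.55343736e-05]), 'eef_pos': array([ 0.14603622, -0.5556127 ,  0.23044515]), 'eef_rot': array([ 0.08996678,  0.70133369,  0.09114321, -0.70123459]), 'wrist_force': array([-0.49436891, -0.02206056, -0.20675941]), 'torque': array([-0.03872439, -0.00049691,  0.02302998]), 'opening': 0.9997698435247168}
```

View pics/a.png

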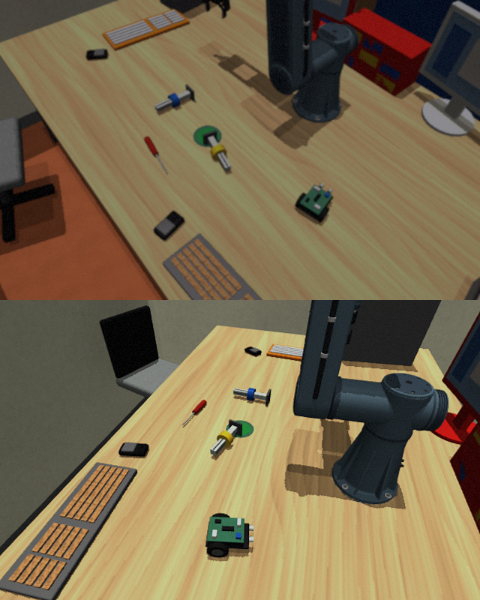

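Top half (scene): the yellow drum is near full-resolution pixel (291,200) and its dark foot overlaps the green mark at (276,180). The bare end points to +y. The blue post is at (233,132) and the robot at (420,268). Next I'll fit the axis.

```bash
python3 - <<'E'
from h import *
from scipy.optimize import least_squares
A=[]
for n in('scene','side'):
    z=np.load(n+'.npz');P=z['P'];im=z['im'];d=z['d']
    m=(d>0)&(np.linalg.norm(P[...,:2]-[.525,-.06],axis=-1)<.15)&(P[...,2]>.012)&(P[...,2]<.09)
    p=P[m];hsv=cv2.cvtColor(im,cv2.COLOR_RGB2HSV)
    c=p[:,:2].mean(0);u=np.linalg.svd(p[:,:2]-c)[2][0];u*=np.sign(u[1]);t=(p[:,:2]-c)@u;w=(p[:,:2]-c)@[-u[1],u[0]]
    print(n,len(p),c,u,np.degrees(np.arctan2(u[1],u[0])),t.min(),t.max())
    for a in np.arange(-.12,.12,.01):
        k=(t>a)&(t<a+.01)
        if k.any():print(round(a,2),k.sum(),(c+u*(a+.005)).round(3),w[k].min().round(3),w[k].max().round(3),p[k,2].max().round(3))
    g=(cv2.inRange(hsv,(40,80,40),(85,255,255))>0)&(d>0)&(abs(P[...,2])<.008)&(P[...,1]<0)
    q=P[g][:,:2];h=cv2.convexHull(q.astype(np.float32))[:,0];print('green bbox',q.min(0),q.max(0));
    f=least_squares(lambda x:np.linalg.norm(h-x,axis=1)-.06,q.mean(0),loss='soft_l1',f_scale=.002);print('mark',f.x,f.fun.round(3))
E
```

```text
scene 836 [ 0.53361575 -0.04816077] [0.23271312 0.97254542] 76.54314248833258 -0.15116397443941568 0.10135657589042063
-0.09 11 [ 0.514 -0.131] -0.026 0.033 0.061
-0.08 164 [ 0.516 -0.121] -0.028 0.033 0.066
-0.07 44 [ 0.518 -0.111] -0.026 0.03 0.06
-0.06 26 [ 0.521 -0.102] -0.01 0.013 0.048
-0.05 23 [ 0.523 -0.092] -0.009 0.015 0.047
-0.04 29 [ 0.525 -0.082] -0.01 0.014 0.046
-0.03 17 [ 0.528 -0.072] -0.009 0.015 0.048
-0.02 4 [ 0.53  -0.063] -0.009 0.012 0.054
-0.01 36 [ 0.532 -0.053] -0.026 0.031 0.064
-0.0 55 [ 0.535 -0.043] -0.027 0.03 0.066
0.01 72 [ 0.537 -0.034] -0.027 0.031 0.066
0.02 124 [ 0.539 -0.024] -0.026 0.032 0.065
0.03 27 [ 0.542 -0.014] -0.011 0.015 0.05
0.04 31 [ 0.544 -0.004] -0.011 0.014 0.05
0.05 29 [0.546 0.005] -0.009 0.015 0.049
0.06 26 [0.549 0.015] -0.01 0.013 0.048
0.07 31 [0.551 0.025] -0.009 0.015 0.048
0.08 30 [0.553 0.035] -0.01 0.015 0.048
0.09 55 [0.556 0.044] -0.01 0.014 0.048
0.1 1 [0.558 0.054] -0.005 -0.005 0.038
green bbox [ 0.44624453 -0.21366796] [ 0.55966325 -0.10427343]
mark [ 0.50289071 -0.15407839] [-0.002 -0.006 -0.004 -0.006 -0.007 -0.0
[... 607 characters left out ...]
1 47 [ 0.525 -0.049] -0.029 0.025 0.063
-0.0 54 [ 0.527 -0.04 ] -0.029 0.025 0.064
0.01 91 [ 0.53 -0.03] -0.034 0.025 0.063
0.02 92 [ 0.532 -0.02 ] -0.033 0.023 0.065
0.03 31 [ 0.535 -0.011] -0.017 0.008 0.047
0.04 32 [ 0.537 -0.001] -0.016 0.008 0.047
0.05 26 [0.54  0.009] -0.013 0.008 0.046
0.06 35 [0.542 0.018] -0.015 0.009 0.047
0.07 26 [0.545 0.028] -0.014 0.008 0.045
0.08 35 [0.547 0.038] -0.016 0.009 0.046
0.09 58 [0.55  0.047] -0.016 0.008 0.046
green bbox [ 0.4417908 -0.218715 ] [ 0.55892615 -0.09901459]
mark [ 0.50189618 -0.15747725] [-0.003 -0.003 -0.004 -0.002 -0.002 -0.002  0.001  0.    -0.001 -0.002
  0.    -0.002 -0.001 -0.002 -0.003 -0.003  0.002 -0.001 -0.001 -0.003
 -0.006]
```

```bash
cat >> h.py <<'E'
from scipy.spatial.transform import Rotation as R
np.set_printoptions(suppress=True,precision=2)
yaw=np.radians(76.3); u=np.array([np.cos(yaw),np.sin(yaw),0]); p=np.array([-u[1],u[0],0]); Z=np.array([0,0,1.])
piv=np.array([.5128,-.126,0])
SG=1
def pose(phi,back=0,L=.150,tilt=45,piv=piv,lift=0):
    "tool pose holding post raised by phi deg"
    a=np.radians(phi); ax=np.cos(a)*u+np.sin(a)*Z; az=-np.sin(a)*u+np.cos(a)*Z
    g=piv+L*ax+.03*az+lift*Z
    t=np.radians(tilt); d=-np.cos(t)*az-np.sin(t)*ax
    y=SG*p; M=np.stack([d,y,np.cross(d,y)],1)
    return g+(.019-back)*d,M
def cur():
    o=ctrl.get_obs();q=o['eef_rot'];return np.array(o['eef_pos']),R.from_quat([q[1],q[2],q[3],q[0]]).as_matrix(),o
def row(a,b):
    "shift mm, rotvec deg from pose a to pose b in a's axes"
    return np.r_[a[1].T@(b[0]-a[0])*1000,np.degrees(R.from_matrix(a[1].T@b[1]).as_rotvec())]
E
python3 - <<'E'
import h
from h import *
c=cur();print(c[1])
for h.SG in(1,-1):
    print(h.SG,row(c,pose(0,.15)),pose(0,.15)[0], row(c,pose(0,.15,tilt=10)))
E
```

```text
[[-0.    0.25 -0.97]
 [ 0.   -0.97 -0.25]
 [-1.   -0.   -0.  ]]
1 [ 108.89 -535.58 -579.28  111.27   27.55   46.17] [0.57 0.11 0.12] [  72.4  -474.17 -546.04  118.06    6.24   10.41]
-1 [ 108.89 -535.58 -579.28  -58.24  -40.56   24.2 ] [0.57 0.11 0.12] [  72.4  -474.17 -546.04  -61.42   -9.09    5.45]
```

Request:
step_arm(motion=[[0,-40,-43,-4,-3,2,0],[0,-82,-89,-9,-6,4,0],[0,-124,-134,-13,-9,6,0],[0,-166,-180,-18,-12,8,0],[0,-208,-225,-22,-16,9,0],[0,-250,-270,-27,-19,11,0],[0,-292,-316,-32,-22,13,0],[0,-334,-361,-36,-25,15,0],[0,-376,-407,-41,-28,17,0],[0,-418,-452,-45,-32,19,0]])

```text
time_s: 1.35
eef_pos: [0.478, -0.0351, 0.2316]
eef_rot: [-0.48, -0.404, -0.207, 0.751]
wrist_force: [1.0, -0.6, 1.6]
opening: 0.997
```

```bash
python3 - <<'E'
import h
from h import *
h.SG=-1
c=cur();print(c[0],c[2]['q'],c[2]['time_s'],row(c,pose(0,.15,lift=.08)))
E
```

```text
[ 0.48 -0.04  0.23] [ 0.04  0.22  1.69 -0.58  1.52  0.66] 1.35 [ -76.43   13.95 -155.8   -13.03   -8.32    5.37]
```

Request:
step_arm(motion=[[-20,4,-39,-4,-2,2,0],[-40,8,-80,-7,-4,3,0],[-60,11,-120,-10,-6,4,0],[-76,14,-156,-13,-8,5,0],[-76,14,-156,-13,-8,5,0],[-76,14,-156,-13,-8,5,0]])

```text
time_s: 2.1
eef_pos: [0.5694, 0.107, 0.2019]
eef_rot: [-0.566, -0.303, -0.239, 0.728]
wrist_force: [-0.5, -0.9, 1.0]
opening: 0.998
```

```bash
python3 - <<'E'
import h
from h import *
h.SG=-1
c=cur();print(c[0],c[2]['q'],c[2]['time_s'],row(c,pose(0,.15,lift=.08)))
im,d,P,T=cloud('wrist');cv2.imwrite('pics/b.png',cv2.cvtColor(im,cv2.COLOR_RGB2BGR));np.savez('w.npz',im=im,d=d,P=P)
m=(d>0)&(np.linalg.norm(P[...,:2]-[.525,-.06],axis=-1)<.15)&(P[...,2]>.012)&(P[...,2]<.09)
q=P[m]; s=(q[:,:2]-piv[:2])@u[:2]; w=(q[:,:2]-piv[:2])@p[:2]
for a in np.arange(-.02,.2,.01):
    k=(s>a)&(s<a+.01)
    if k.any():print(round(a,2),k.sum(),np.percentile(w[k],[1,99]).round(4)*1000,q[k,2].max().round(3))
print('ends',np.percentile(s,[.5,99.5]))
E
```

```text
[0.57 0.11 0.2 ] [ 0.31  0.57  1.34 -0.64  1.68  0.63] 2.1 [-2.55  0.16 -1.48 -0.12 -0.45  0.51]
0.0 572 [-28.5  30.9] 0.059
0.01 262 [-27.5  28.9] 0.059
0.02 48 [-9.5 12. ] 0.042
0.03 50 [-10.   13.2] 0.041
0.04 23 [-10.6  13. ] 0.042
0.07 81 [-26.4  28.7] 0.059
0.08 161 [-26.8  29.7] 0.06
0.09 171 [-27.6  28.9] 0.059
0.1 947 [-27.2  29.7] 0.06
0.11 88 [-10.3  13.4] 0.042
0.12 98 [-10.   13.1] 0.042
0.13 111 [-9.8 12.7] 0.042
0.14 112 [-9.5 13.4] 0.042
0.15 130 [-10.4  13.1] 0.043
0.16 134 [-10.1  12.7] 0.042
0.17 438 [-9.9 13.4] 0.042
0.18 87 [-9.7 12.1] 0.042
ends [0.   0.18]
```

View pics/b.png

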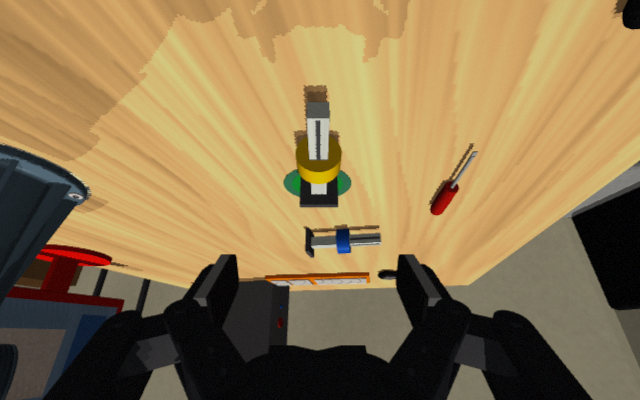

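Wrist view: the post lies along the image's vertical at column 317, with the bare end at row 105 and the foot at row 200 on the mark. The fingers are centred on it. Depth agrees with the estimate to 1–2 mm.

```bash
sed -i 's/^piv=.*/piv=np.array([.5128,-.126,0])+.001*p/; s/^SG=1/SG=-1/' h.py; python3 - <<'E'
from h import *
c=cur()
for b in(.1,.05,.0):print(row(c,pose(0,b)),pose(0,b)[0])
E
```

```text
[104.65  -0.22 -57.86  -0.18  -0.48   0.51] [0.56 0.08 0.09]
[154.65   0.22 -57.44  -0.18  -0.48   0.51] [0.55 0.04 0.05]
[204.64   0.66 -57.02  -0.18  -0.48   0.51] [0.54 0.01 0.02]
```

Request:
step_arm(motion=[[35,0,-25,0,0,0,0],[75,0,-58,0,0,0,0],[105,0,-58,0,0,0,0],[130,0,-58,0,0,0,0],[155,0,-57,0,-0.5,0.5,0],[180,0,-57,0,-0.5,0.5,0],[202,1,-57,0,-0.5,0.5,0],[202,1,-57,0,-0.5,0.5,0],[202,1,-57,0,-0.5,0.5,0]])

```text
time_s: 3.28
eef_pos: [0.5461, 0.0094, 0.0191]
eef_rot: [-0.571, -0.302, -0.235, 0.727]
wrist_force: [0.3, -0.1, -0.0]
opening: 1.006
```

```bash
python3 - <<'E'
from h import *
c=cur();print(c[0],c[2]['q'],c[2]['wrist_force'],row(c,pose(0)))
im,d,P,T=cloud('wrist');cv2.imwrite('pics/c.png',cv2.cvtColor(im,cv2.COLOR_RGB2BGR))
E
```

```text
[0.55 0.01 0.02] [ 0.18  0.73  1.54 -0.73  1.33  0.77] [ 0.28 -0.12 -0.  ] [ 3.83 -1.26  0.27 -0.21 -0.02 -0.07]
```

View pics/c.png

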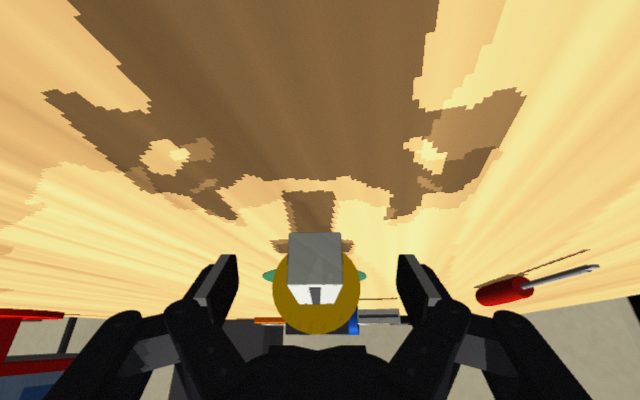

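The tube (columns 289–342) sits centred between the pads (235 and 398). I'll move in 3 mm and close.

Request:
step_arm(motion=[[3,-0.5,0,0,0,0,0],[3,-0.5,0,0,0,0,120],[3,-0.5,0,0,0,0,255],[3,-0.5,0,0,0,0,255],[3,-0.5,0,0,0,0,255],[3,-0.5,0,0,0,0,255],[3,-0.5,0,0,0,0,255],[3,-0.5,0,0,0,0,255]])

```text
time_s: 4.32
eef_pos: [0.5445, 0.0075, 0.0162]
eef_rot: [-0.571, -0.302, -0.235, 0.727]
wrist_force: [0.5, 1.3, 1.6]
opening: 0.27
```

```bash
python3 - <<'E'
from h import *
c=cur();print(c[0],c[2]['q'],c[2]['wrist_force'],c[2]['opening'],row(c,pose(0)))
# rigid rotation of the actual pose about the pivot axis
ax=-p  # rotation taking u->Z is about axis u x Z
k=np.cross(u,Z)
for a in range(3,92,3):
    Q=R.from_rotvec(k*np.radians(a)).as_matrix()
    b=(piv+Q@(c[0]-piv),Q@c[1]);print(a,row(c,b).round(1).tolist(),b[0])
E
```

```text
[0.54 0.01 0.02] [ 0.18  0.73  1.55 -0.73  1.33  0.77] [0.46 1.34 1.64] 0.2703131287322637 [ 0.25 -0.21  0.72 -0.14  0.01 -0.04]
3 [-4.3, 0.0, 5.8, 0.0, 3.0, -0.0] [0.54 0.01 0.02]
6 [-8.3, 0.0, 11.8, 0.0, 6.0, -0.0] [0.54 0.01 0.03]
9 [-12.0, 0.1, 18.0, 0.0, 9.0, -0.0] [0.54 0.   0.04]
12 [-15.4, 0.1, 24.4, 0.0, 12.0, -0.0] [0.54 0.   0.04]
15 [-18.4, 0.1, 31.0, 0.0, 15.0, -0.0] [ 0.54 -0.    0.05]
18 [-21.1, 0.1, 37.7, 0.0, 18.0, -0.0] [ 0.54 -0.    0.06]
21 [-23.5, 0.1, 44.6, 0.0, 21.0, -0.1] [ 0.54 -0.01  0.06]
24 [-25.4, 0.1, 51.5, 0.0, 24.0, -0.1] [ 0.54 -0.01  0.07]
27 [-27.0, 0.2, 58.6, 0.0, 27.0, -0.1] [ 0.54 -0.01  0.08]
30 [-28.2, 0.2, 65.7, 0.0, 30.0, -0.1] [ 0.54 -0.02  0.08]
33 [-29.1, 0.2, 72.9, 0.0, 33.0, -0.1] [ 0.54 -0.02  0.09]
36 [-29.6, 0.2, 80.1, 0.0, 36.0, -0.1] [ 0.54 -0.03  0.09]
39 [-29.7, 0.2, 87.4, 0.0, 39.0, -0.1] [ 0.53 -0.03  0.1 ]
42 [-29.4, 0.3, 94.6, 0.0, 42.0, -0.1] [ 0.53 -0.04  0.1 ]
45 [-28.7, 0.3, 101.8, 0.0, 45.0, -0.1] [ 0.53 -0.04  0.11]
48 [-27.7, 0.3, 109.0, 0.0, 48.0, -0.1] [ 0.53 -0.05  0.11]
51 [-26.3, 0.3, 116.1, 0.0, 51.0, -0.1] [ 0.53 -0.05  0.12]
54 [-24.5, 0.3, 123.1, 0.0, 54.0, -0.1] [ 0.53 -0.06  0.12]
57 [-22.3, 0.3, 130.0, 0.0, 57.0, -0.1] [ 0.53 -0.07  0.12]
60 [-19.8, 0.4, 136.8, 0.0, 60.0, -0.1] [ 0.52 -0.07  0.13]
63 [-17.0, 0.4, 143.4, 0.0, 63.0, -0.2] [ 0.52 -0.08  0.13]
66 [-13.8, 0.4, 149.9, 0.1, 66.0, -0.2] [ 0.52 -0.09  0.13]
69 [-10.2, 0.4, 156.2, 0.1, 69.0, -0.2] [ 0.52 -0.09  0.13]
72 [-6.4, 0.4, 162.3, 0.1, 72.0, -0.2] [ 0.52 -0.1   0.14]
75 [-2.2, 0.4, 168.3, 0.1, 75.0, -0.2] [ 0.52 -0.11  0.14]
78 [2.3, 0.4, 173.9, 0.1, 78.0, -0.2] [ 0.52 -0.11  0.14]
81 [7.1, 0.4, 179.4, 0.1, 81.0, -0.2] [ 0.51 -0.12  0.14]
84 [12.1, 0.4, 184.6, 0.1, 84.0, -0.2] [ 0.51 -0.13  0.14]
87 [17.4, 0.5, 189.5, 0.1, 87.0, -0.2] [ 0.51 -0.13  0.14]
90 [23.0, 0.5, 194.1, 0.1, 90.0, -0.2] [ 0.51 -0.14  0.14]
```

Request:
step_arm(motion=[[-4.3,0,5.8,0,3,0,255],[-8.3,0,11.8,0,6,0,255],[-12,0,18,0,9,0,255],[-15.4,0,24.4,0,12,0,255],[-18.4,0,31,0,15,0,255],[-21.1,0,37.7,0,18,0,255],[-23.5,0,44.6,0,21,0,255],[-25.4,0,51.5,0,24,0,255],[-27,0,58.6,0,27,0,255],[-28.2,0,65.7,0,30,0,255]])

```text
time_s: 5.58
eef_pos: [0.538, -0.0183, 0.083]
eef_rot: [-0.49, -0.48, -0.375, 0.623]
wrist_force: [-1.2, 0.5, 1.6]
opening: 0.269
```

```bash
python3 - <<'E'
from h import *
c=cur();print(c[0],c[2]['q'],c[2]['wrist_force'],c[2]['torque'],c[2]['opening'],row(c,pose(30)))
ims=[]
for n in('scene','side'):
    im,d,P,T=cloud(n); m=(d>0)&(np.linalg.norm(P[...,:2]-[.51,-.11],axis=-1)<.1)&(P[...,2]>.008)
    b=im[120:230,230:350] if n=='scene' else im[110:220,250:370]; ims.append(cv2.resize(b,None,fx=3,fy=3,interpolation=cv2.INTER_CUBIC))
cv2.imwrite('pics/d.png',cv2.cvtColor(np.hstack(ims),cv2.COLOR_RGB2BGR))
E
```

```text
[ 0.54 -0.02  0.08] [-0.1   0.34  1.76 -0.29  1.09  0.28] [-1.22  0.53  1.56] [-0.04  0.24 -0.14] 0.26855433118399363 [ 0.53  0.03  0.45 -0.1  -0.08 -0.12]
```

View pics/d.png

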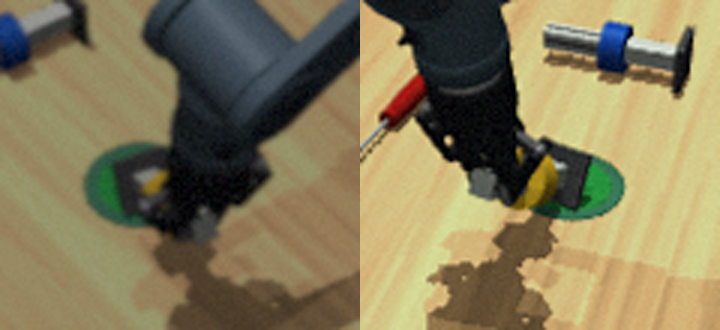

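The post is tilted about 30°, with the foot still on the mark (about (570,180) in the right crop). The forces are tiny, so I'll continue the arc.

```bash
python3 - <<'E'
from h import *
c=cur();k=np.cross(u,Z)
for a in list(range(3,64,3)):
    Q=R.from_rotvec(k*np.radians(a)).as_matrix()
    print(a,row(c,(piv+Q@(c[0]-piv),Q@c[1]))[[0,2,4]].round(1).tolist())
E
```

```text
3 [-4.3, 5.8, 3.0]
6 [-8.2, 11.9, 6.0]
9 [-11.9, 18.1, 9.0]
12 [-15.2, 24.5, 12.0]
15 [-18.2, 31.1, 15.0]
18 [-20.8, 37.8, 18.0]
21 [-23.1, 44.7, 21.0]
24 [-25.0, 51.6, 24.0]
27 [-26.5, 58.7, 27.0]
30 [-27.7, 65.8, 30.0]
33 [-28.5, 73.0, 33.0]
36 [-28.9, 80.2, 36.0]
39 [-28.9, 87.4, 39.0]
42 [-28.6, 94.6, 42.0]
45 [-27.9, 101.8, 45.0]
48 [-26.8, 109.0, 48.0]
51 [-25.3, 116.0, 51.0]
54 [-23.5, 123.0, 54.0]
57 [-21.3, 129.9, 57.0]
60 [-18.7, 136.7, 60.0]
63 [-15.8, 143.3, 63.0]
```

Request:
step_arm(motion=[[-4.3,0,5.8,0,3,0,255],[-8.3,0,11.9,0,6,0,255],[-12,0,18,0,9,0,255],[-15.3,0,24.4,0,12,0,255],[-18.3,0,31,0,15,0,255],[-21,0,37.7,0,18,0,255],[-23.3,0,44.6,0,21,0,255],[-25.2,0,51.5,0,24,0,255],[-26.8,0,58.6,0,27,0,255],[-28,0,65.7,0,30,0,255]])

```text
time_s: 6.92
eef_pos: [0.5252, -0.0731, 0.1277]
eef_rot: [0.377, 0.625, 0.489, -0.478]
wrist_force: [-0.8, 0.0, 8.1]
opening: 0.271
```

```bash
python3 - <<'E'
from h import *
c=cur();print(c[0],c[2]['q'],c[2]['wrist_force'],c[2]['torque'],c[2]['opening'],row(c,pose(60)))
E
```

```text
[ 0.53 -0.07  0.13] [-0.52  0.21  1.82  0.27  1.19 -0.39] [-0.79  0.04  8.08] [-0.18  0.39 -0.04] 0.2712271626043851 [ 0.98 -0.5   0.66 -0.01 -0.01 -0.18]
```

Request:
step_arm(motion=[[-5,0,5.8,0,3,0,255],[-9.3,0,11.9,0,6,0,255],[-13,0,18,0,9,0,255],[-16.3,0,24.4,0,12,0,255],[-19.3,0,31,0,15,0,255],[-22,0,37.7,0,18,0,255],[-24.3,0,44.6,0,21,0,255],[-26.2,0,51.5,0,24,0,255],[-27.8,0,58.6,0,27,0,255],[-27.8,0,58.6,0,27,0,255]])

```text
time_s: 8.18
eef_pos: [0.5099, -0.1361, 0.1392]
eef_rot: [0.251, 0.72, 0.563, -0.319]
wrist_force: [-0.5, -1.9, 11.0]
opening: 0.271
```

```bash
python3 - <<'E'
from h import *
c=cur();print(c[0],c[2]['q'],c[2]['wrist_force'],c[2]['torque'],c[2]['opening'],row(c,pose(87)),c[2]['time_s'])
ims=[]
for n in('scene','side'):
    im,d,P,T=cloud(n)
    b=im[90:200,220:340] if n=='scene' else im[90:200,260:380]; ims.append(cv2.resize(b,None,fx=3,fy=3,interpolation=cv2.INTER_CUBIC))
cv2.imwrite('pics/e.png',cv2.cvtColor(np.hstack(ims),cv2.COLOR_RGB2BGR))
E
```

```text
[ 0.51 -0.14  0.14] [-0.85  0.39  1.73  0.58  1.51 -0.8 ] [-0.5  -1.94 10.95] [0.54 0.02 0.06] 0.27074184764045556 [ 2.18 -0.53  0.53 -0.05 -0.06 -0.18] 8.175
```

View pics/e.png

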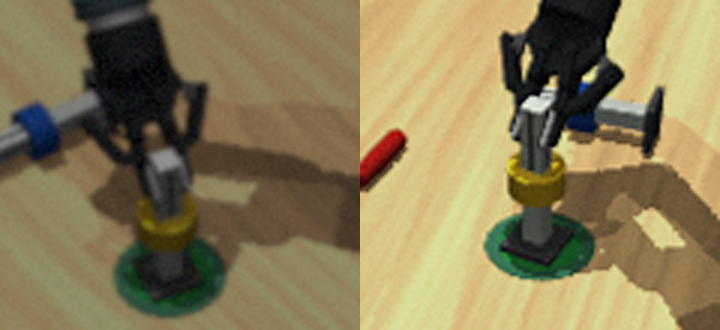

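The post is nearly upright on the mark, with the foot centred in the disk in both views. I'll finish the last 3° and open.

Request:
step_arm(motion=[[-2.5,0,3,0,1.5,0,255],[-4.8,0,5.8,0,3,0,255],[-4.8,0,5.8,0,3,0,255],[-4.8,0,5.8,0,3,0,255]])

```text
time_s: 8.78
eef_pos: [0.5082, -0.1426, 0.1388]
eef_rot: [0.237, 0.727, 0.57, -0.301]
wrist_force: [0.3, -2.5, 8.5]
opening: 0.274
```

Request:
step_arm(motion=[[0,0,0,0,0,0,120],[0,0,0,0,0,0,60],[0,0,0,0,0,0,0],[0,0,0,0,0,0,0],[0,0,0,0,0,0,0],[0,0,0,0,0,0,0],[0,0,0,0,0,0,0],[0,0,0,0,0,0,0]])

```text
time_s: 9.78
eef_pos: [0.5075, -0.1421, 0.138]
eef_rot: [0.237, 0.727, 0.57, -0.301]
wrist_force: [-0.1, -0.5, -0.7]
opening: 0.997
```

```bash
python3 - <<'E'
from h import *
c=cur();print(c[0],c[2]['wrist_force'],c[2]['opening'],c[2]['time_s'])
im,d,P,T=cloud('wrist');cv2.imwrite('pics/f.png',cv2.cvtColor(im,cv2.COLOR_RGB2BGR))
E
```

```text
[ 0.51 -0.14  0.14] [-0.05 -0.47 -0.67] 0.9966213381385367 9.775
```

View pics/f.png

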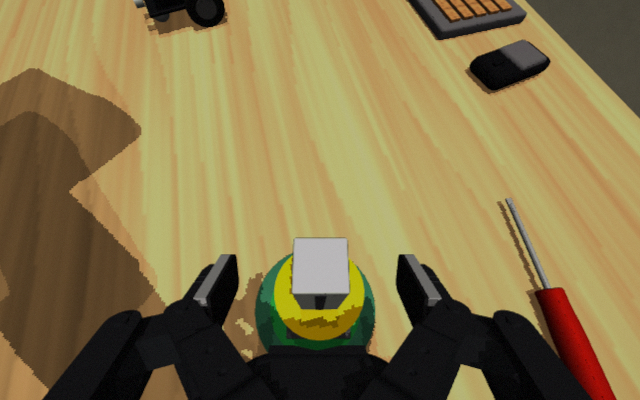

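The post stands free between the open fingers: its top is at columns 292–348, and the pads are clear at 235 and 398. I'll retreat straight back.

Request:
step_arm(motion=[[-15,0,0,0,0,0,0],[-35,0,0,0,0,0,0],[-60,0,0,0,0,0,0],[-85,0,0,0,0,0,0],[-110,0,0,0,0,0,0],[-140,0,0,0,0,0,0],[-160,0,0,0,0,0,0],[-160,0,0,0,0,0,0]])

```text
time_s: 10.82
eef_pos: [0.4805, -0.2537, 0.2524]
eef_rot: [0.238, 0.728, 0.569, -0.301]
wrist_force: [-0.2, 0.3, -0.8]
opening: 0.999
```

```bash
python3 - <<'E'
from h import *
c=cur();print(c[0],c[2]['wrist_force'],c[2]['opening'],c[2]['time_s'])
ims=[]
for n in('scene','side'):
    im,d,P,T=cloud(n);ims.append(im); z0=np.load(n+'.npz')
    m=(d>0)&(np.linalg.norm(P[...,:2]-[.503,-.155],axis=-1)<.07)&(P[...,2]>.006)&(P[...,2]<.25); q=P[m]
    for lo,hi in((.006,.02),(.02,.07),(.075,.104),(.115,.17),(.172,.19)):
        s=q[(q[:,2]>lo)&(q[:,2]<hi)]; print(n,lo,len(s),s[:,:2].min(0),s[:,:2].max(0),np.median(s,0).round(3)) if len(s) else 0
    print('top',q[:,2].max())
    df=np.abs(im.astype(int)-z0['im']).sum(-1)
    for nm,ctr in(('blue',(.51,-.38)),('robot',(.41,.366))):
        k=(np.linalg.norm(z0['P'][...,:2]-ctr,axis=-1)<.1)&(z0['d']>0)&(z0['P'][...,2]>.02); print(nm,'height change med',np.median(np.abs(P[k][:,2]-z0['P'][k][:,2])),'colour',np.median(df[k]))
cv2.imwrite('pics/g.png',cv2.resize(cv2.cvtColor(np.vstack(ims),cv2.COLOR_RGB2BGR),None,fx=.75,fy=.75))
E
```

```text
[ 0.48 -0.25  0.25] [-0.19  0.32 -0.82] 0.9988948814530985 10.825
scene 0.006 272 [ 0.44 -0.21] [ 0.56 -0.09] [ 0.51 -0.14  0.01]
scene 0.02 77 [ 0.5  -0.17] [ 0.52 -0.14] [ 0.51 -0.15  0.04]
scene 0.075 134 [ 0.47 -0.17] [ 0.54 -0.12] [ 0.52 -0.14  0.09]
scene 0.115 129 [ 0.49 -0.17] [ 0.52 -0.14] [ 0.51 -0.15  0.14]
scene 0.172 74 [ 0.49 -0.17] [ 0.52 -0.14] [ 0.51 -0.15  0.18]
top 0.18587025292370107
blue height change med 0.002817244441316369 colour 13.0
robot height change med 0.002501740156035659 colour 8.0
side 0.006 190 [ 0.46 -0.19] [ 0.54 -0.1 ] [ 0.5  -0.14  0.01]
side 0.02 106 [ 0.49 -0.17] [ 0.52 -0.14] [ 0.5  -0.15  0.04]
side 0.075 141 [ 0.48 -0.16] [ 0.53 -0.12] [ 0.5  -0.13  0.09]
side 0.115 172 [ 0.49 -0.17] [ 0.52 -0.14] [ 0.5  -0.15  0.14]
side 0.172 63 [ 0.49 -0.17] [ 0.52 -0.14] [ 0.5  -0.15  0.18]
top 0.18410152498639598
blue height change med 0.001727274053586192 colour 23.0
robot height change med 0.0011498874103212375 colour 15.0
```

View pics/g.png

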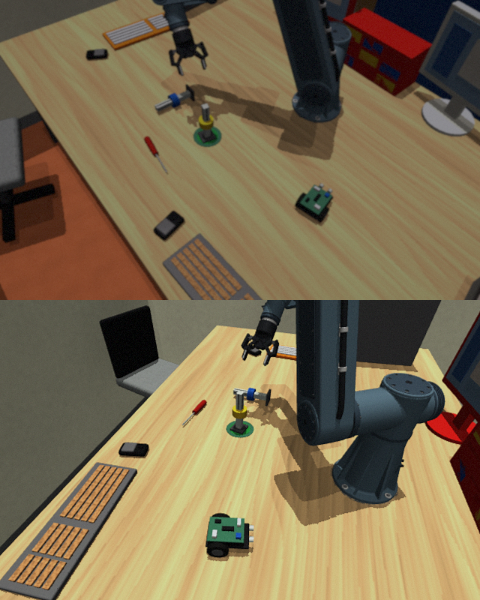

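The yellow post stands upright at (0.505,-0.155) on the green mark. The arm is clear of it, and the bystanders are unchanged.

```bash
python3 -c "
from bench import ctrl
print(ctrl.hand_in())"
```

```text
the job is handed in; nothing more can be done
None
```

The yellow post is standing upright on its foot on the green mark, and I've handed the job in. I gripped its bare tube about 150 mm from the foot and swung it up 90° about the foot's lower edge. Then I opened the fingers and backed straight off.

- **Position:** In both camera views the tube's extents at foot level and at the top agree, so it is vertical. Its axis is at about (0.505, -0.155), and the mark's centre measures about (0.503, -0.156). The top reads about 0.185 m, against a nominal 0.180 m.
- **Forces and time:** The wrist force read at most about 11 N between moves, a light downward press near the end of the lift. The arm was finished by about 10.9 s.
- **Bystanders:** The blue post and the wheeled robot look unmoved. Depth at both changed by under 3 mm, which is within camera noise.

No check failed. Post and mark positions from the different cameras agreed to within about 4 mm.

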